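Put moulding offcuts back in the sample tray by profile

ROBOT

A 6-joint arm with a two-finger parallel gripper is mounted at the origin on the work surface. World frame = base frame: x ahead of the robot, y to its left, z up, the work surface at z = 0. Lengths are in m, angles in rad, forces in N, time in s.
With the tool pointing down it reaches from about 0.375 to 0.9 m from the base axis. Payload 3.1 kg.
Tool frame: the origin (TCP) lies at the very end of the fingers, on their centre line; the grasp point (between the pads) lies 19 mm behind it (arm.hold_point_z is the distance from the TCP to the grasp point, in m); z points along the fingers, y is the direction in which the jaws open and shut (so a half turn about z gives the same grasp; the last joint's range is limited). The gripper opens to 87 mm and grips with 3 to 60 N. Pads are 19 mm wide; open, the fingers measure 117 mm over their backs; the gripper's body (75 mm by 190 mm) begins 51 mm behind the grasp point.
Start: joints at [1.087, 0.527, 1.433, -0, 1.181, -0.178], TCP at [0.188, 0.596, 0.223] pointing down, gripper open.
Joint ranges: [-3.08, 3.08], [-0.75, 2.2], [0.22, 2.44], [-1.43, 4.57], [0, 2.65], [-2.85, 2.85]. Speed limits (rad/s): [2.79, 2.79, 3.14, 3.14, 3.14, 3.14].

INTERFACE

Orientations are given as a unit quaternion [x, y, z, w].
In Python, from bench import arm, cams, hand_in gives the robot as it stands. The module is installed in compiled form; this text tells all that it offers.
- The arm moves only by the tool move_arm, never from a script. Its arguments are lists of equal length, an entry for each row: "hand": the opening, from -1 (shut) to 1 (fully open), so that 0 is half open; "xyz": the shift along the tool's x, y, z in cm, a list of three; "dr": the turn, a rotation vector about the tool's x, y, z in degrees, a list of three. In form: {"hand": [hand, ...], "xyz": [[x, y, z], ...], "dr": [[ax, ay, az], ...]}. A call has 1 to 10 rows; each row is the pose to reach, as a shift and turn from the pose commanded when the call began, along the tool's axes at that moment; what a row does not reach only later rows make up. A row lasts 1/10 s, in which the tool goes at most 50 mm and 8.59 degrees, less where a joint would pass 70% of its speed; a pose out of reach is approached as far as the arm can. A call with a gripper value outside its range is refused whole. The fingers move at their own pace and stop on an object; the grip force is fixed at half the most. Time passes only in rows, so rows that repeat a pose let the fingers close. It gives the time, the measured TCP pose, the force and the opening at its end, in the units of the state.
- arm.read_state(): the state, without advancing time (a new reading comes with each control period).
- cams.capture(name): name is "scene" or "top" or "wrist"; returns (picture, depth): 480x640x3 uint8, red, green, blue; 480x640 float32, m along the optical axis (not along the pixel's ray), 0 where there is no reading.
- cams.camera_info(name): a dict with "mtx" (3x3 intrinsics, pixels), "k1" (the pictures are not rectified: a ray, as slopes to the right and down, at radius r is drawn at 1 + k1 r^2 times it, then the intrinsics apply), "R" (3x3) and "t" (3): a world point X has camera coordinates R X + t. Camera axes: x right, y down, z forward; pixel columns grow to the right and rows downward; lengths in m; the calibration is good to about 2 mm. A picture is of the moment at which its call begins: read the wrist's pose just before it. camera_info takes no time and is no camera call; for the wrist camera it gives the pose at the moment of the call.
- hand_in(): hands the job in, once; it reports no verdict.
The state is a dict: "clock": time; "q": joint angles; "joint_velocities": joint speeds; "effort": joint torques, N m; "position": TCP position; "tool_rot": TCP orientation; "contact_force": force on the tool from outside, world axes, zero at the start; "torque": the same for the moment, N m; "finger_gap": finger opening in m.
Only numpy, scipy, OpenCV 4.12 (cv2) and the standard library are available. Lean on these libraries where they do the work, as an engineer would, in place of code of your own. Each camera call takes 0.05 s, during which the arm holds its last target. There are 200 camera calls.

TASK

Put the moulding offcuts back in the sample tray on the bench: each one goes flat on the floor of the bay whose glued-on slice has the same profile and size, the same way up as it lies now. Two of the six offcuts are look-alikes that match none of the four slices; leave those two where they lie.

Things in the scene. Friction and masses are not known exactly. Their poses are not given: they have to be found in the camera images.
- cut_angle: Loose white-primed wood offcut of L section, 110 mm long along its x axis; origin at the middle of its length and of its overall width, on the underside; z up. Base 38 mm wide (y) and 10 mm thick, with one upright rib 10 mm wide standing on it along the +y edge (rib centre at y = +14 mm), overall height 36 mm. Take it by the rib: sides flat and parallel from 10 to 36 mm. About 40 g.
- cut_channel: Loose white-primed wood offcut of U section, 110 mm long along its x axis; origin at the middle of its length and of its overall width, on the underside; z up. Base 38 mm wide and 10 mm thick with two upright ribs 7 mm wide along both edges, overall height 36 mm; outer sides flat, 38 mm apart. About 45 g.
- cut_tee: Loose white-primed wood offcut of upside-down T section, 110 mm long along its x axis; origin at the middle of its length and of its overall width, on the underside; z up. Base 38 mm wide and 10 mm thick with one upright rib 10 mm wide along its middle, overall height 36 mm. Take it by the rib. About 40 g.
- cut_square: Loose white-primed wood offcut, plain solid square stick 30 x 30 mm, 110 mm long along its x axis; origin at the middle of its length and of its overall width, on the underside; z up. About 55 g.
- cut_double: Look-alike, stays on the bench. Loose white-primed offcut of E section (double channel) like the U one but with a third rib: 110 mm long along its x axis; origin at the middle of its length and of its overall width, on the underside; z up. 38 mm wide, 36 mm high, three upright ribs 6 mm wide with two 10 mm grooves between. No slice on the tray shows this.
- cut_small: Look-alike, stays on the bench. Loose white-primed offcut of a much smaller L section, 24 mm wide and 24 mm high, walls 8 mm, 110 mm long along its x axis; origin at the middle of its length and of its overall width, on the underside; z up. No slice on the tray shows this.
- slice_angle: White 14 mm thick slice of L profile, 38 (y) by 36 mm (x), fixed cut face up on the ledge of the fixed plywood tray, marking its bay. Origin: mid underside, level with the bay floor, 6 mm above the bench. The bay, 130 (x) by 66 mm (y) inside, has its centre at x -94 mm, y 0 from here; lips round it 6 mm wide, 8 mm high. Four bays in a row, 72 mm apart. An offcut lies along x, either way round.
- slice_channel: White 14 mm thick slice of U profile, 38 (y) by 36 mm (x), fixed cut face up on the ledge of the fixed plywood tray, marking its bay. Origin: mid underside, level with the bay floor, 6 mm above the bench. The bay, 130 (x) by 66 mm (y) inside, has its centre at x -94 mm, y 0 from here; lips round it 6 mm wide, 8 mm high. Four bays in a row, 72 mm apart. An offcut lies along x, either way round.
- slice_tee: White 14 mm thick slice of T profile, 38 (y) by 36 mm (x), fixed cut face up on the ledge of the fixed plywood tray, marking its bay. Origin: mid underside, level with the bay floor, 6 mm above the bench. The bay, 130 (x) by 66 mm (y) inside, has its centre at x -94 mm, y 0 from here; lips round it 6 mm wide, 8 mm high. Four bays in a row, 72 mm apart. An offcut lies along x, either way round.
- slice_square: White 14 mm thick slice of square profile, 30 x 30 mm, fixed cut face up on the ledge of the fixed plywood tray, marking its bay. Origin: mid underside, level with the bay floor, 6 mm above the bench. The bay, 130 (x) by 66 mm (y) inside, has its centre at x -94 mm, y 0 from here; lips round it 6 mm wide, 8 mm high. Four bays in a row, 72 mm apart. An offcut lies along x, either way round.
Things that resemble listed ones, but are neither listed nor needed, are in the scene too. Leave any red look-alike of the cut_tee alone.

How it is judged:
By the outcome, as a careful person would: the job done as asked, in the order asked, and still so for the second after the job is handed in, with the robot touching nothing.
It also fails if it takes over 102 s, if anything falls off the work surface, if the arm or the gripper's body presses on something with over 40 N, if the wrist force passes 120 N, or if a joint passes its speed limit or range.

## Working session

There is one attempt and no reset: what is moved stays moved. The work goes in short steps, Python scripts to look and compute and a tool call to move; the robot and the scene stay as the last step left them, time stands still between calls to the robot, and variables do not carry over. Pictures are saved under pics/ and viewed, about 12 in all and at most 16, crops included, and the job is handed in when it is done.

Besides the shell and the picture viewer there is one more tool, called by a JSON object that holds its "name" and its "arguments". move_arm: Moves the arm, as the interface text tells. Its arguments: {"type":"object","properties":{"hand":{"type":"array","items":{"type":"number"}},"xyz":{"type":"array","items":{"type":"array","items":{"type":"number"}}},"dr":{"type":"array","items":{"type":"array","items":{"type":"number"}}}},"required":["hand","xyz","dr"]}

```bash
mkdir -p pics; cat > h.py <<'E'
import numpy as np, cv2
from bench import arm, cams, hand_in
def cloud(name):
    i=cams.camera_info(name); im,d=cams.capture(name)
    K=np.array(i["mtx"]);R=np.array(i["R"]);t=np.array(i["t"])
    v,u=np.mgrid[0:480,0:640].astype(float)
    p=cv2.undistortPoints(np.stack([u.ravel(),v.ravel()],1)[:,None],K,np.array([i["k1"],0,0,0.]))[:,0]
    P=np.c_[p,np.ones(len(p))]*d.reshape(-1,1)
    W=(P-t)@R
    W[d.ravel()==0]=np.nan
    return im,d,W.reshape(480,640,3)
def save(n,im): cv2.imwrite(f"pics/{n}.png",im[:,:,::-1])
E
python3 - <<'E'
from h import *
for n in("scene","top"):
    im,d,W=cloud(n); save(n+"0",im); np.save(n+"0.npy",W)
    i=cams.camera_info(n); print(n,-np.array(i["R"]).T@np.array(i["t"]),i["mtx"],i["k1"])
print(arm.read_state())
E
```

```text
scene [1.27636207 0.22637006 0.96169448] [[535.18024132   0.         325.45452832]
 [  0.         535.18024132 242.34898379]
 [  0.           0.           1.        ]] -0.0014214314090725184
top [ 0.44949477 -0.05360365  1.34007298] [[505.90268561   0.         326.0681532 ]
 [  0.         505.90268561 235.24053914]
 [  0.           0.           1.        ]] -0.03568478425048863
{'clock': 0.1, 'q': array([ 1.08652363e+00,  5.28396305e-01,  1.43376814e+00, -1.68918262e-05,
        1.18141904e+00, -1.78505291e-01]), 'joint_velocities': array([ 0.00086966, -0.00123085, -0.00322365,  0.00059036,  0.00067011,
       -0.00088212]), 'effort': array([-2.30919604e-04, -4.40984988e+01, -1.77149767e+01,  6.34672749e-02,
        5.33650769e-02, -4.56488181e-05]), 'position': array([0.18780627, 0.5954195 , 0.22165722]), 'tool_rot': array([ 1.52285577e-01,  9.88336032e-01, -9.43797648e-04, -3.16479679e-04]), 'contact_force': array([0.33500952, 0.4225537 , 0.65279287]), 'torque': array([ 0.07082473,  0.02157946, -0.0345007 ]), 'finger_gap': 0.08716032937655949}
```

View pics/top0.png

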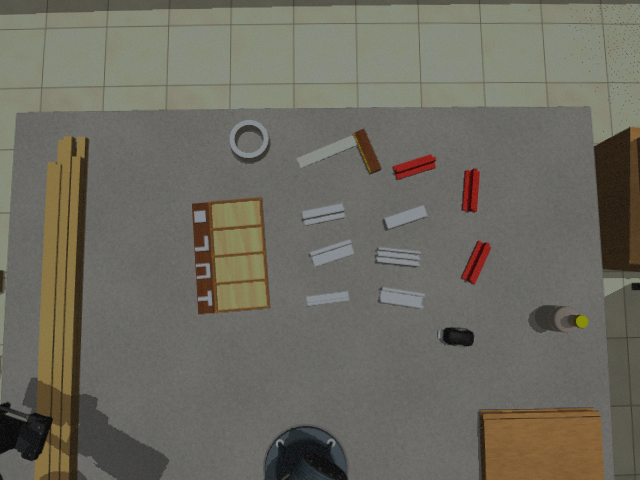

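View pics/scene0.png

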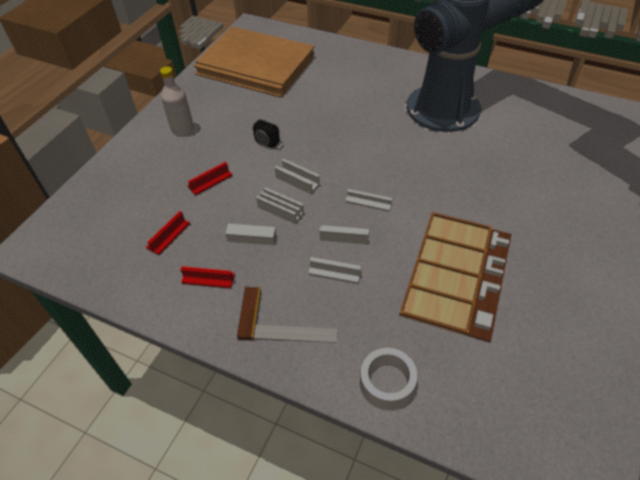

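The top view shows the tray at (230,255), with slices from top to bottom: square, L, U, T. There are six white offcuts at (323,213), (332,252), (327,298), (405,217), (398,257) and (402,297). The red ones stay where they are. Next I'll make an enlarged crop and measure heights.

```bash
python3 - <<'E'
from h import *
im=cv2.imread("pics/top0.png"); W=np.load("top0.npy")
a=cv2.resize(im[190:320,185:435],None,fx=3.2,fy=3.2,interpolation=cv2.INTER_CUBIC)
cv2.imwrite("pics/crop0.png",a)
print("bench z",np.nanmedian(W[340:380,200:400,2]))
mn=im.min(2).astype(int); sat=im.max(2).astype(int)-mn
for n,(u,v) in dict(A=(323,213),B=(332,252),C=(327,298),D=(405,217),E=(398,257),F=(402,297)).items():
    w=W[v-20:v+20,u-28:u+28].reshape(-1,3); w=w[w[:,2]>0.005]
    (c,s,ang)=cv2.minAreaRect((w[:,:2]*1000).astype(np.float32))
    m=cv2.minAreaRect((w[:,:2]*1000).astype(np.float32)); b=cv2.boxPoints(m)
    e=b[1]-b[0],b[2]-b[1]; e=max(e,key=np.linalg.norm); yaw=np.arctan2(e[1],e[0]); yaw=(yaw+np.pi/2)%np.pi-np.pi/2
    yy=np.array([-np.sin(yaw),np.cos(yaw)]); q=(w[:,:2]*1000-c)@yy
    prof=[(int(k),int(np.median(w[(q>=k-2)&(q<k+2),2])*1000)) for k in range(-20,21,4) if ((q>=k-2)&(q<k+2)).any()]
    print(n,np.round(c),np.round(s),"yaw",round(np.degrees(yaw),1),prof)
for n,(u,v) in dict(sq=(200,216),L=(201,243),U=(203,271),T=(205,298)).items():
    w=W[v-13:v+13,u-10:u+13].reshape(-1,3); w=w[w[:,2]>0.014]; print(n,np.round(w.mean(0),3),np.round((w.min(0)+w.max(0))/2,3),len(w))
E
```

```text
bench z -0.0004054988534418635
A [653. -51.] [133. 102.] yaw 87.2 [(-20, 10), (-16, 8), (-12, 10), (-8, 12), (-4, 14), (0, 20), (4, 26), (8, 15), (12, 15), (16, 11), (20, 10)]
B [550. -74.] [145. 103.] yaw 89.0 [(-20, 34), (-16, 32), (-12, 19), (-8, 11), (-4, 13), (0, 10), (4, 10), (8, 9), (12, 10), (16, 9), (20, 9)]
C [429. -61.] [ 98. 144.] yaw -88.4 [(-20, 6), (-16, 21), (-12, 23), (-8, 22), (-4, 9), (0, 8), (4, 8), (8, 8), (12, 7), (16, 7), (20, 5)]
D [ 641. -270.] [100. 133.] yaw -87.5 [(-20, 28), (-16, 28), (-12, 29), (-8, 28), (-4, 29), (0, 29), (4, 29), (8, 29), (12, 29), (16, 30), (20, 29)]
E [ 538. -243.] [101. 137.] yaw -88.7 [(-20, 31), (-16, 12), (-12, 20), (-8, 14), (-4, 21), (0, 13), (4, 17), (8, 11), (12, 33), (16, 35), (20, 32)]
F [ 426. -260.] [139.  95.] yaw 87.2 [(-20, 34), (-16, 34), (-12, 13), (-8, 10), (-4, 9), (0, 9), (4, 9), (8, 10), (12, 31), (16, 34), (20, 36)]
sq [0.645 0.269 0.019] [0.649 0.266 0.02 ] 166
L [0.571 0.257 0.019] [0.577 0.261 0.02 ] 125
U [0.501 0.253 0.019] [0.502 0.256 0.02 ] 145
T [0.431 0.247 0.019] [0.432 0.251 0.02 ] 124
```

View pics/crop0.png

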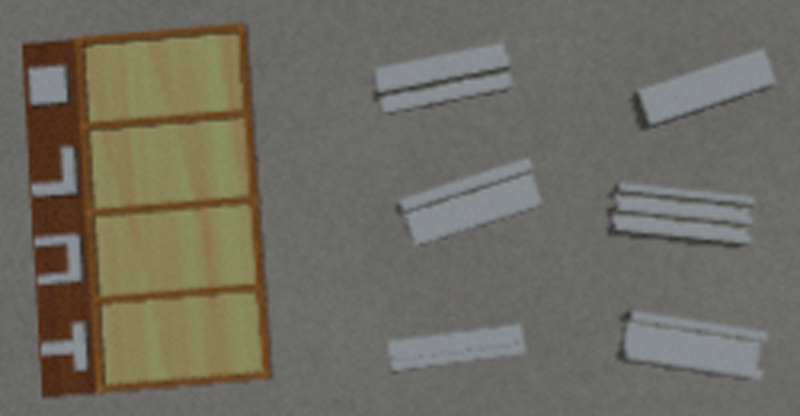

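Reading the height profiles with the crop:
- A (323,213) has one central rib, so it is cut_tee.
- B (332,252) is 36 high with an edge rib and a wide base, so it is cut_angle.
- C (327,298) is 24 high and narrow, so it is cut_small and stays.
- D (405,217) is solid and 30 high, so it is cut_square.
- E (398,257) has three ribs, so it is cut_double and stays.
- F (402,297) has two ribs, so it is cut_channel.

Next I'll measure the poses precisely.

```bash
cat >> h.py <<'E'
from scipy.spatial.transform import Rotation as Ro
def go(x,y,z,yaw):
    s=arm.read_state(); R=Ro.from_quat(s["tool_rot"])
    d=R.inv().apply(np.array([x,y,z])-s["position"])*100
    c=np.cos(yaw);n=np.sin(yaw)
    T=Ro.from_matrix(np.array([[c,n,0],[n,-c,0],[0,0,-1.]]))
    print("xyz",np.round(d,2),"dr",np.round(np.degrees((R.inv()*T).as_rotvec()),2),"clk",s["clock"],"pos",np.round(s["position"],4),"gap",round(s["finger_gap"],4))
def line(w):
    c=(w[:,:2]*1000).astype(np.float32); (cx,s,_)=m=cv2.minAreaRect(c); b=cv2.boxPoints(m)
    e=max((b[1]-b[0],b[2]-b[1]),key=np.linalg.norm); return np.array(cx),s,np.degrees(np.arctan2(e[1],e[0]))%180
def comp(W,u,v,zmin,zmax=.045):
    m=((W[:,:,2]>zmin)&(W[:,:,2]<zmax)).astype(np.uint8); n,l=cv2.connectedComponents(m)
    sub=l[v-8:v+9,u-8:u+9]; k=np.bincount(sub[sub>0]).argmax(); return W[l==k]
E
python3 - <<'E'
from h import *
W=np.load("top0.npy")
for n,(u,v,z) in dict(teerib=(323,212,.024),tee=(323,213,.006),angrib=(332,247,.024),ang=(332,252,.006),sq=(405,217,.02),chan=(402,297,.006)).items():
    w=comp(W,u,v,z); print(n,*[np.round(i,1) for i in line(w)],len(w))
im=cv2.imread("pics/top0.png"); hsv=cv2.cvtColor(im,cv2.COLOR_BGR2HSV)
m=((hsv[:,:,1]>90)).astype(np.uint8); m[:190]=0;m[325:]=0;m[:,:180]=0;m[:,280:]=0
w=W[m>0]; w=w[~np.isnan(w[:,0])]; c,s,a=line(w); print("tray",c,s,a)
for n,(u,v) in dict(sq=(200,216),L=(201,243),U=(203,271),T=(205,298)).items():
    w=comp(W,u,v,.0135); print(n,*[np.round(i,1) for i in line(w)],len(w))
E
```

```text
teerib [648.7 -53.4] [ 11.1 109.5] 100.7 187
tee [648.9 -53.5] [ 38.7 109.8] 101.2 554
angrib [557.7 -71.4] [ 10.4 108.9] 107.7 174
ang [546.6 -75.3] [ 42.5 109.6] 107.0 594
sq [ 636.4 -268.1] [ 29.8 108.4] 108.3 476
chan [ 426.5 -253.2] [108.8  41.6] 82.7 588
tray [545.23480225 196.23405457] (297.16119384765625, 191.7690887451172) 4.232379
sq [644.9 273.5] [31.1 32.2] 93.3 139
L [573.4 267.1] [38.7 36. ] 3.2 101
U [501.3 262.3] [38.3 37.4] 4.5 117
T [428.6 256.4] [37.4 36.3] 9.0 102
```

```bash
python3 -c "
from h import *
go(.649,-.053,.10,np.radians(101))"
```

```text
xyz [-63.5  -47.93  12.24] dr [-1.100e-01  4.000e-02  6.148e+01] clk 0.1 pos [0.1878 0.5954 0.2217] gap 0.0872
```

{"name": "move_arm", "arguments": {"hand": [1,1,1,1,1,1,1,1,1,1], "xyz": [[-63.5,-47.9,12.2],[-63.5,-47.9,12.2],[-63.5,-47.9,12.2],[-63.5,-47.9,12.2],[-63.5,-47.9,12.2],[-63.5,-47.9,12.2],[-63.5,-47.9,12.2],[-63.5,-47.9,12.2],[-63.5,-47.9,12.2],[-63.5,-47.9,12.2]], "dr": [[0,0,61.5],[0,0,61.5],[0,0,61.5],[0,0,61.5],[0,0,61.5],[0,0,61.5],[0,0,61.5],[0,0,61.5],[0,0,61.5],[0,0,61.5]]}}

```text
clock: 1.1
position: [0.4755, 0.1916, 0.1463]
tool_rot: [0.636, 0.771, -0.0, -0.0]
contact_force: [0.6, 0.3, -0.2]
finger_gap: 0.0871
```

```bash
python3 -c "
from h import *
go(.649,-.053,.10,np.radians(101))"
```

```text
xyz [-27.31  12.38   4.62] dr [-0.02 -0.01 -0.03] clk 1.1 pos [0.4755 0.1916 0.1463] gap 0.0871
```

{"name": "move_arm", "arguments": {"hand": [1,1,1,1,1,1,1,1,1,1], "xyz": [[-27.3,12.4,4.6],[-27.3,12.4,4.6],[-27.3,12.4,4.6],[-27.3,12.4,4.6],[-27.3,12.4,4.6],[-27.3,12.4,4.6],[-27.3,12.4,4.6],[-27.3,12.4,4.6],[-27.3,12.4,4.6],[-27.3,12.4,4.6]], "dr": [[0,0,0],[0,0,0],[0,0,0],[0,0,0],[0,0,0],[0,0,0],[0,0,0],[0,0,0],[0,0,0],[0,0,0]]}}

```text
clock: 2.1
position: [0.6473, -0.0493, 0.1008]
tool_rot: [0.636, 0.772, -0.0, -0.001]
contact_force: [0.1, 0.4, 0.4]
finger_gap: 0.0868
```

```bash
python3 -c "
from h import *
im,d,W=cloud('wrist'); save('w1',im)
print(np.isfinite(W[:,:,0]).mean()); np.save('w1.npy',W)
for z in(.006,.024):
    m=((W[:,:,2]>z)&(W[:,:,2]<.045)).astype(np.uint8); n,l,st,c=cv2.connectedComponentsWithStats(m)
    for k in range(1,n):
        if st[k,4]>1500: print(z,np.round(c[k]),st[k,4],*[np.round(i,1) for i in line(W[l==k])])
go(.6487,-.0534,.015,np.radians(101))"
```

```text
0.995986328125
0.006 [160. 229.] 8391 [546.5 -68.9] [ 40.  101.3] 107.4
0.006 [330. 236.] 9438 [651.5 -48.5] [ 38.1 105.2] 101.0
0.024 [168. 227.] 3369 [556.7 -55.6] [11.6 82. ] 106.7
0.024 [331. 237.] 2700 [650.5 -42.2] [ 9.7 92.4] 101.1
xyz [-0.43  0.04  8.59] dr [-0.05 -0.03  0.09] clk 2.15 pos [ 0.6475 -0.0493  0.1009] gap 0.0869
```

View pics/w1.png

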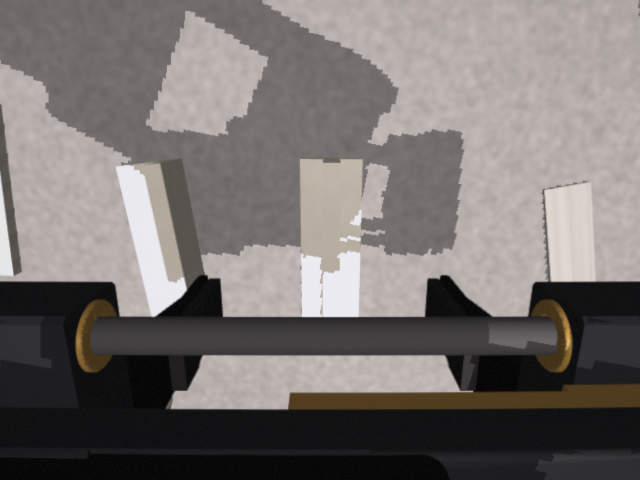

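The wrist view shows the tee at (331,237), centred between the fingers, with the angle on its left at (160,229). The wrist and top cameras agree to about 3 mm, so I'll go down and grip.

{"name": "move_arm", "arguments": {"hand": [1,1,1,1,-1,-1,-1,-1,-1,-1], "xyz": [[-0.4,0.2,4],[-0.4,0.2,7],[-0.4,0.2,8.6],[-0.4,0.2,8.6],[-0.4,0.2,8.6],[-0.4,0.2,8.6],[-0.4,0.2,8.6],[-0.4,0.2,8.6],[-0.4,0.2,8.6],[-0.4,0.2,8.6]], "dr": [[0,0,0],[0,0,0],[0,0,0],[0,0,0],[0,0,0],[0,0,0],[0,0,0],[0,0,0],[0,0,0],[0,0,0]]}}

```text
clock: 3.15
position: [0.6513, -0.0546, 0.0151]
tool_rot: [0.636, 0.771, 0.0, 0.0]
contact_force: [-0.7, -0.1, 0.3]
finger_gap: 0.0471
```

```bash
python3 -c "
from h import *
print(arm.read_state()['contact_force'])
go(.4358,.1627,.10,np.radians(94.4))"
```

```text
[-0.71858022 -0.11249095  0.29506041]
xyz [ 25.44 -17.02  -8.5 ] dr [0.02 0.01 6.57] clk 3.15 pos [ 0.6513 -0.0546  0.0151] gap 0.0471
```

{"name": "move_arm", "arguments": {"hand": [-1,-1,-1,-1,-1,-1,-1,-1,-1,-1], "xyz": [[0,0,0],[0,0,0],[0,0,0],[0,0,0],[0,0,0],[0,0,0],[0,0,0],[0,0,0],[0,0,-1],[0,0,-3]], "dr": [[0,0,0],[0,0,0],[0,0,0],[0,0,0],[0,0,0],[0,0,0],[0,0,0],[0,0,0],[0,0,0],[0,0,0]]}}

```text
clock: 4.15
position: [0.6498, -0.0542, 0.0439]
tool_rot: [0.636, 0.771, -0.001, -0.002]
contact_force: [-0.5, 0.5, 0.2]
finger_gap: 0.0101
```

```bash
python3 -c "
from h import *
print(arm.read_state()['contact_force'])
go(.4358,.1627,.09,np.radians(94.4))"
```

```text
[-0.47193605  0.49063982  0.24684368]
xyz [ 25.38 -16.89  -4.51] dr [-0.21 -0.08  6.58] clk 4.15 pos [ 0.6498 -0.0542  0.0439] gap 0.0101
```

{"name": "move_arm", "arguments": {"hand": [-1,-1,-1,-1,-1,-1,-1,-1,-1,-1], "xyz": [[0,0,-4],[25.4,-16.9,-4.5],[25.4,-16.9,-4.5],[25.4,-16.9,-4.5],[25.4,-16.9,-4.5],[25.4,-16.9,-4.5],[25.4,-16.9,-4.5],[25.4,-16.9,-4.5],[25.4,-16.9,-4.5],[25.4,-16.9,-4.5]], "dr": [[0,0,0],[0,0,6.6],[0,0,6.6],[0,0,6.6],[0,0,6.6],[0,0,6.6],[0,0,6.6],[0,0,6.6],[0,0,6.6],[0,0,6.6]]}}

```text
clock: 5.15
position: [0.4391, 0.1624, 0.0904]
tool_rot: [0.68, 0.734, 0.001, 0.001]
contact_force: [-0.3, -0.0, -0.7]
finger_gap: 0.0098
```

```bash
python3 -c "
from h import *
im,d,W=cloud('top'); save('t1',cv2.resize(im[180:330,180:350],None,fx=3,fy=3)); 
go(.4358,.1627,.022,np.radians(94.4))"
```

```text
xyz [ 0.09 -0.37  6.82] dr [ 0.19  0.   -0.08] clk 5.2 pos [0.4393 0.1621 0.0902] gap 0.0097
```

View pics/t1.png

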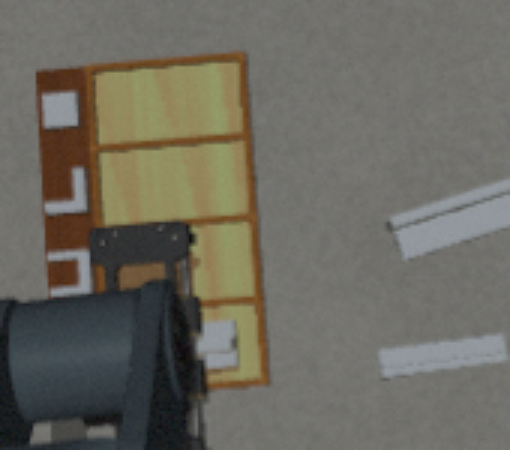

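{"name": "move_arm", "arguments": {"hand": [-1,-1,-1,-1,-0.3,-0.3,-0.3,-0.3,-0.3,-0.3], "xyz": [[0.1,-0.4,3],[0.1,-0.4,5.6],[0.1,-0.4,6.8],[0.1,-0.4,6.8],[0.1,-0.4,6.8],[0.1,-0.4,6.8],[0.1,-0.4,6.8],[0.1,-0.4,6.8],[0.1,-0.4,4],[0.1,-0.4,-1]], "dr": [[0,0,0],[0,0,0],[0,0,0],[0,0,0],[0,0,0],[0,0,0],[0,0,0],[0,0,0],[0,0,0],[0,0,0]]}}

```text
clock: 6.2
position: [0.4308, 0.163, 0.0985]
tool_rot: [0.68, 0.734, -0.003, -0.002]
contact_force: [1.4, 0.8, 0.5]
finger_gap: 0.0304
```

```bash
python3 -c "
from h import *
print(arm.read_state()['contact_force'])
go(.5585,-.0715,.09,np.radians(107.3))"
```

```text
[1.37403977 0.82523911 0.54400924]
xyz [-24.35  10.95   0.78] dr [ -0.42  -0.03 -12.93] clk 6.2 pos [0.4308 0.163  0.0985] gap 0.0304
```

{"name": "move_arm", "arguments": {"hand": [0,0,0,0,0,0,0,0,0,0], "xyz": [[-24.3,11,0.8],[-24.3,11,0.8],[-24.3,11,0.8],[-24.3,11,0.8],[-24.3,11,0.8],[-24.3,11,0.8],[-24.3,11,0.8],[-24.3,11,0.8],[-24.3,11,0.8],[-24.3,11,0.8]], "dr": [[0,0,-13],[0,0,-13],[0,0,-13],[0,0,-13],[0,0,-13],[0,0,-13],[0,0,-13],[0,0,-13],[0,0,-13],[0,0,-13]]}}

```text
clock: 7.2
position: [0.56, -0.0689, 0.0918]
tool_rot: [0.591, 0.806, -0.0, -0.001]
contact_force: [0.5, 0.0, 0.6]
finger_gap: 0.0433
```

```bash
python3 -c "
from h import *
go(.559,-.0715,.015,np.radians(107.3))
im,d,W=cloud('top'); np.save('top1.npy',W); save('t2',cv2.resize(im[180:330,180:350],None,fx=3,fy=3))
w=comp(W,237,300,.012);print(line(w))
w=comp(W,237,300,.03);print(line(w))"
```

```text
xyz [-0.23 -0.17  7.68] dr [-0.06 -0.06  0.19] clk 7.2 pos [ 0.56   -0.0689  0.0918] gap 0.0433
(array([429.20535278, 162.78796387]), (40.690887451171875, 109.67898559570312), np.float32(94.2004))
(array([431.0100708 , 157.88014221]), (9.719571113586426, 99.6251220703125), np.float32(94.17485))
```

View pics/t2.png

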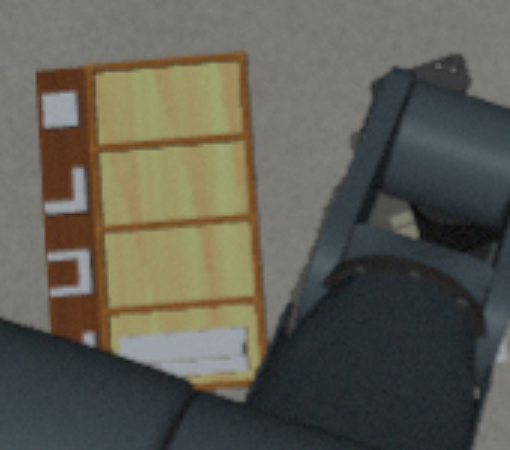

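The tee lies inside its bay, 110 x 40 mm at 94.2°, about 6 mm off centre. Next is the angle.

{"name": "move_arm", "arguments": {"hand": [0,0,0,0,-1,-1,-1,-1,-1,-1], "xyz": [[-0.1,0,3],[-0.1,0,6],[-0.1,0,7.6],[-0.1,0,7.6],[-0.1,0,7.6],[-0.1,0,7.6],[-0.1,0,7.6],[-0.1,0,7.6],[-0.1,0,7.6],[-0.1,0,7.6]], "dr": [[0,0,0],[0,0,0],[0,0,0],[0,0,0],[0,0,0],[0,0,0],[0,0,0],[0,0,0],[0,0,0],[0,0,0]]}}

```text
clock: 8.25
position: [0.5617, -0.0717, 0.0163]
tool_rot: [0.592, 0.806, 0.0, 0.0]
contact_force: [-0.0, 0.4, 3.4]
finger_gap: 0.0096
```

{"name": "move_arm", "arguments": {"hand": [-1,-1,-1,-1,-1,-1], "xyz": [[0,0,0],[0,0,0],[0,0,-2],[0,0,-6],[0,0,-7.5],[0,0,-7.5]], "dr": [[0,0,0],[0,0,0],[0,0,0],[0,0,0],[0,0,0],[0,0,0]]}}

```text
clock: 8.85
position: [0.563, -0.0721, 0.0928]
tool_rot: [0.592, 0.806, 0.001, 0.002]
contact_force: [-0.7, -0.8, -0.2]
finger_gap: 0.0099
```

```bash
python3 -c "
from h import *
go(.5946,.1745,.09,np.radians(94.4))"
```

```text
xyz [22.59 10.38  0.26] dr [ 0.25  0.15 12.98] clk 8.85 pos [ 0.563  -0.0721  0.0928] gap 0.0099
```

{"name": "move_arm", "arguments": {"hand": [-1,-1,-1,-1,-1,-1,-1,-1,-1,-1], "xyz": [[22.6,10.4,0],[22.6,10.4,0],[22.6,10.4,0],[22.6,10.4,0],[22.6,10.4,0],[22.6,10.4,0],[22.6,10.4,0],[22.6,10.4,0],[22.6,10.4,0],[22.6,10.4,0]], "dr": [[0,0,13],[0,0,13],[0,0,13],[0,0,13],[0,0,13],[0,0,13],[0,0,13],[0,0,13],[0,0,13],[0,0,13]]}}

```text
clock: 9.85
position: [0.5931, 0.1735, 0.0905]
tool_rot: [0.68, 0.733, -0.0, -0.0]
contact_force: [0.1, 0.1, 0.1]
finger_gap: 0.0095
```

```bash
python3 -c "
from h import *
go(.5946,.1745,.0225,np.radians(94.4))"
```

```text
xyz [0.09 0.16 6.8 ] dr [-0.04  0.01 -0.16] clk 9.85 pos [0.5931 0.1735 0.0905] gap 0.0095
```

{"name": "move_arm", "arguments": {"hand": [-1,-1,-1,-1,-0.3,-0.3,-0.3,-0.3,-0.3,-0.3], "xyz": [[0.1,0,3],[0.1,0,5.6],[0.1,0,6.7],[0.1,0,6.8],[0.1,0,6.8],[0.1,0,6.8],[0.1,0,6.8],[0.1,0,6.8],[0.1,0,4],[0.1,0,-1]], "dr": [[0,0,0],[0,0,0],[0,0,0],[0,0,0],[0,0,0],[0,0,0],[0,0,0],[0,0,0],[0,0,0],[0,0,0]]}}

```text
clock: 10.85
position: [0.5901, 0.1758, 0.0982]
tool_rot: [0.68, 0.734, -0.003, -0.003]
contact_force: [1.4, -0.4, -0.4]
finger_gap: 0.0298
```

```bash
python3 -c "
from h import *
go(.637,-.268,.09,np.radians(108.3))"
```

```text
xyz [-44.61   1.3    0.82] dr [ -0.5   -0.04 -13.92] clk 10.85 pos [0.5901 0.1758 0.0982] gap 0.0298
```

{"name": "move_arm", "arguments": {"hand": [0.4,0.4,0.4,0.4,0.4,0.4,0.4,0.4,0.4,0.4], "xyz": [[-44.6,1.3,0.8],[-44.6,1.3,0.8],[-44.6,1.3,0.8],[-44.6,1.3,0.8],[-44.6,1.3,0.8],[-44.6,1.3,0.8],[-44.6,1.3,0.8],[-44.6,1.3,0.8],[-44.6,1.3,0.8],[-44.6,1.3,0.8]], "dr": [[0,0,-14],[0,0,-14],[0,0,-14],[0,0,-14],[0,0,-14],[0,0,-14],[0,0,-14],[0,0,-14],[0,0,-14],[0,0,-14]]}}

```text
clock: 11.85
position: [0.6412, -0.2758, 0.0934]
tool_rot: [0.588, 0.809, -0.001, 0.003]
contact_force: [-0.3, 1.0, 0.6]
finger_gap: 0.0609
```

{"name": "move_arm", "arguments": {"hand": [0.4,0.4], "xyz": [[0,0,0],[0,0,0]], "dr": [[0,0,0],[0,0,0]]}}

```text
clock: 12.05
position: [0.6395, -0.2661, 0.0925]
tool_rot: [0.585, 0.811, 0.0, -0.001]
contact_force: [-0.0, 0.7, 0.7]
finger_gap: 0.0609
```

```bash
python3 -c "
from h import *
go(.637,-.268,.011,np.radians(108.3))
im,d,W=cloud('top'); np.save('top2.npy',W); save('t3',cv2.resize(im[180:330,180:450],None,fx=2.9,fy=2.9))
for u,v in((237,300),(240,246)):
  for z in (.012,.03): print(line(comp(W,u,v,z)))"
```

```text
xyz [-0.12 -0.29  8.15] dr [-0.04 -0.1   0.11] clk 12.05 pos [ 0.6395 -0.2661  0.0925] gap 0.0609
(array([430.90759277, 170.76495361]), (41.629608154296875, 96.02205657958984), np.float32(91.64354))
(array([429.95358276, 170.3319397 ]), (9.891400337219238, 95.7352523803711), np.float32(94.6303))
(array([575.97875977, 173.56089783]), (38.61576461791992, 112.74299621582031), np.float32(94.16137))
(array([589.79998779, 175.52882385]), (10.726133346557617, 109.39972686767578), np.float32(94.64013))
```

View pics/t3.png

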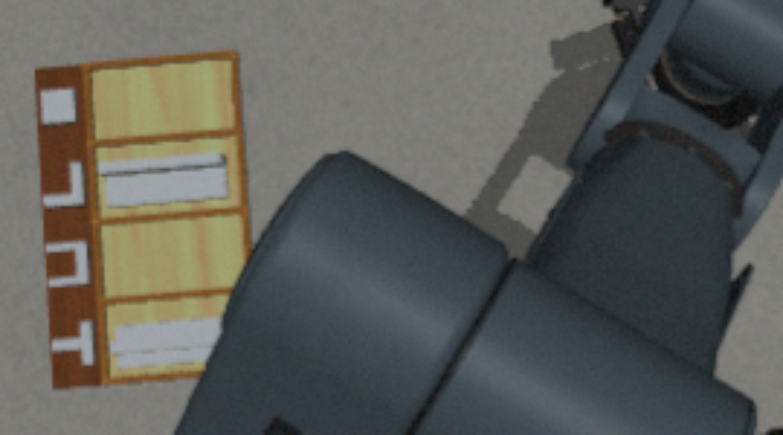

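Both placed pieces are inside their bays, with the angle at crop (165,180) and the tee at (165,340). The square is next.

{"name": "move_arm", "arguments": {"hand": [0.4,0.4,0.4,0.4,-1,-1,-1,-1,-1,-1], "xyz": [[-0.1,0,3],[-0.1,0,6],[-0.1,0,8],[-0.1,0,8.1],[-0.1,0,8.1],[-0.1,0,8.1],[-0.1,0,8.1],[-0.1,0,8.1],[-0.1,0,8.1],[-0.1,0,8.1]], "dr": [[0,0,0],[0,0,0],[0,0,0],[0,0,0],[0,0,0],[0,0,0],[0,0,0],[0,0,0],[0,0,0],[0,0,0]]}}

```text
clock: 13.1
position: [0.6408, -0.2687, 0.0127]
tool_rot: [0.585, 0.811, 0.0, 0.001]
contact_force: [-0.3, 1.3, 3.6]
finger_gap: 0.0298
```

{"name": "move_arm", "arguments": {"hand": [-1,-1,-1,-1,-1,-1,-1], "xyz": [[0,0,0],[0,0,0],[0,0,-2],[0,0,-6],[0,0,-8],[0,0,-8],[0,0,-8]], "dr": [[0,0,0],[0,0,0],[0,0,0],[0,0,0],[0,0,0],[0,0,0],[0,0,0]]}}

```text
clock: 13.8
position: [0.6399, -0.2682, 0.0911]
tool_rot: [0.585, 0.811, -0.0, -0.0]
contact_force: [-0.2, 0.3, -0.2]
finger_gap: 0.0296
```

```bash
python3 -c "
from h import *
go(.654,.1798,.09,np.radians(94.4))"
```

```text
xyz [42.07 15.46  0.13] dr [-0.03 -0.03 13.98] clk 13.8 pos [ 0.6399 -0.2682  0.0911] gap 0.0296
```

{"name": "move_arm", "arguments": {"hand": [-1,-1,-1,-1,-1,-1,-1,-1,-1,-1], "xyz": [[42,15.5,0],[42,15.5,0],[42,15.5,0],[42,15.5,0],[42,15.5,0],[42,15.5,0],[42,15.5,0],[42,15.5,0],[42,15.5,0],[42,15.5,0]], "dr": [[0,0,14],[0,0,14],[0,0,14],[0,0,14],[0,0,14],[0,0,14],[0,0,14],[0,0,14],[0,0,14],[0,0,14]]}}

```text
clock: 14.8
position: [0.6527, 0.1858, 0.089]
tool_rot: [0.677, 0.736, -0.001, -0.002]
contact_force: [-0.3, -0.5, -0.6]
finger_gap: 0.0298
```

{"name": "move_arm", "arguments": {"hand": [-1,-1,-1], "xyz": [[0,0,0],[0,0,0],[0,0,0]], "dr": [[0,0,0],[0,0,0],[0,0,0]]}}

```text
clock: 15.1
position: [0.6548, 0.1772, 0.0908]
tool_rot: [0.68, 0.733, -0.001, -0.0]
contact_force: [0.3, 0.0, -1.0]
finger_gap: 0.0298
```

```bash
python3 -c "
from h import *
go(.654,.1798,.0188,np.radians(94.4))"
```

```text
xyz [ 0.27 -0.04  7.2 ] dr [-0.1   0.02 -0.14] clk 15.1 pos [0.6548 0.1772 0.0908] gap 0.0298
```

{"name": "move_arm", "arguments": {"hand": [-1,-1,-1,-1,0.1,0.1,0.1,0.1,0.1,0.1], "xyz": [[0.1,0,3],[0.1,0,6],[0.1,0,7.1],[0.1,0,7.2],[0.1,0,7.2],[0.1,0,7.2],[0.1,0,7.2],[0.1,0,7.2],[0.1,0,4],[0.1,0,-1]], "dr": [[0,0,0],[0,0,0],[0,0,0],[0,0,0],[0,0,0],[0,0,0],[0,0,0],[0,0,0],[0,0,0],[0,0,0]]}}

```text
clock: 16.1
position: [0.652, 0.1796, 0.099]
tool_rot: [0.68, 0.734, -0.003, -0.003]
contact_force: [0.6, 0.5, 0.6]
finger_gap: 0.0478
```

```bash
python3 -c "
from h import *
go(.429,-.253,.095,np.radians(82.7))"
```

```text
xyz [-41.44 -25.53   0.63] dr [-0.49  0.07 11.68] clk 16.1 pos [0.652  0.1796 0.099 ] gap 0.0478
```

{"name": "move_arm", "arguments": {"hand": [0.6,0.6,0.6,0.6,0.6,0.6,0.6,0.6,0.6,0.6], "xyz": [[-41.4,-25.5,0.6],[-41.4,-25.5,0.6],[-41.4,-25.5,0.6],[-41.4,-25.5,0.6],[-41.4,-25.5,0.6],[-41.4,-25.5,0.6],[-41.4,-25.5,0.6],[-41.4,-25.5,0.6],[-41.4,-25.5,0.6],[-41.4,-25.5,0.6]], "dr": [[0,0,11.7],[0,0,11.7],[0,0,11.7],[0,0,11.7],[0,0,11.7],[0,0,11.7],[0,0,11.7],[0,0,11.7],[0,0,11.7],[0,0,11.7]]}}

```text
clock: 17.1
position: [0.4313, -0.255, 0.0962]
tool_rot: [0.751, 0.66, -0.0, 0.001]
contact_force: [0.2, -0.1, 0.2]
finger_gap: 0.0694
```

{"name": "move_arm", "arguments": {"hand": [0.6,0.6,0.6,0.6], "xyz": [[0,0,0],[0,0,0],[0,0,0],[0,0,0]], "dr": [[0,0,0],[0,0,0],[0,0,0],[0,0,0]]}}

```text
clock: 17.5
position: [0.4328, -0.2509, 0.0958]
tool_rot: [0.75, 0.661, 0.0, -0.0]
contact_force: [-0.2, 0.3, -0.3]
finger_gap: 0.0694
```

```bash
python3 -c "
from h import *
go(.429,-.253,.012,np.radians(82.7))"
```

```text
xyz [-0.26 -0.35  8.38] dr [-0.01 -0.02  0.1 ] clk 17.5 pos [ 0.4328 -0.2509  0.0958] gap 0.0694
```

{"name": "move_arm", "arguments": {"hand": [0.6,0.6,0.6,0.6,-1,-1,-1,-1,-1,-1], "xyz": [[-0.2,-0.3,3],[-0.2,-0.3,6],[-0.2,-0.3,8.2],[-0.2,-0.3,8.3],[-0.2,-0.3,8.3],[-0.2,-0.3,8.3],[-0.2,-0.3,8.3],[-0.2,-0.3,8.3],[-0.2,-0.3,8.3],[-0.2,-0.3,8.3]], "dr": [[0,0,0],[0,0,0],[0,0,0],[0,0,0],[0,0,0],[0,0,0],[0,0,0],[0,0,0],[0,0,0],[0,0,0]]}}

```text
clock: 18.5
position: [0.4295, -0.2542, 0.0135]
tool_rot: [0.751, 0.66, 0.0, 0.001]
contact_force: [0.1, 0.8, 5.2]
finger_gap: 0.0381
```

{"name": "move_arm", "arguments": {"hand": [-1,-1,-1,-1,-1,-1,-1], "xyz": [[0,0,0],[0,0,0],[0,0,-2],[0,0,-6],[0,0,-8],[0,0,-8],[0,0,-8]], "dr": [[0,0,0],[0,0,0],[0,0,0],[0,0,0],[0,0,0],[0,0,0],[0,0,0]]}}

```text
clock: 19.2
position: [0.429, -0.2538, 0.0928]
tool_rot: [0.751, 0.661, -0.0, 0.0]
contact_force: [-0.5, 0.3, -0.1]
finger_gap: 0.038
```

```bash
python3 -c "
from h import *
go(.5105,.1686,.10,np.radians(94.4))"
```

```text
xyz [42.94  2.7  -0.73] dr [  0.02   0.02 -11.72] clk 19.2 pos [ 0.429  -0.2538  0.0928] gap 0.038
```

{"name": "move_arm", "arguments": {"hand": [-1,-1,-1,-1,-1,-1,-1,-1,-1,-1], "xyz": [[42.9,2.7,-0.7],[42.9,2.7,-0.7],[42.9,2.7,-0.7],[42.9,2.7,-0.7],[42.9,2.7,-0.7],[42.9,2.7,-0.7],[42.9,2.7,-0.7],[42.9,2.7,-0.7],[42.9,2.7,-0.7],[42.9,2.7,-0.7]], "dr": [[0,0,-11.7],[0,0,-11.7],[0,0,-11.7],[0,0,-11.7],[0,0,-11.7],[0,0,-11.7],[0,0,-11.7],[0,0,-11.7],[0,0,-11.7],[0,0,-11.7]]}}

```text
clock: 20.2
position: [0.5103, 0.1718, 0.0981]
tool_rot: [0.678, 0.735, -0.0, -0.001]
contact_force: [0.1, 0.1, -0.6]
finger_gap: 0.0381
```

{"name": "move_arm", "arguments": {"hand": [-1,-1,-1,-1], "xyz": [[0,0,0],[0,0,0],[0,0,0],[0,0,0]], "dr": [[0,0,0],[0,0,0],[0,0,0],[0,0,0]]}}

```text
clock: 20.6
position: [0.5104, 0.1669, 0.0996]
tool_rot: [0.68, 0.733, -0.0, -0.0]
contact_force: [0.7, 0.1, 0.3]
finger_gap: 0.0381
```

```bash
python3 -c "
from h import *
go(.5105,.1686,.0197,np.radians(94.4))"
```

```text
xyz [0.17 0.03 7.99] dr [-0.04  0.01 -0.14] clk 20.6 pos [0.5104 0.1669 0.0996] gap 0.0381
```

{"name": "move_arm", "arguments": {"hand": [-1,-1,-1,-1,0.2,0.2,0.2,0.2,0.2,0.2], "xyz": [[0.1,0,3.5],[0.1,0,6.8],[0.1,0,7.9],[0.1,0,8],[0.1,0,8],[0.1,0,8],[0.1,0,8],[0.1,0,8],[0.1,0,5],[0.1,0,0]], "dr": [[0,0,0],[0,0,0],[0,0,0],[0,0,0],[0,0,0],[0,0,0],[0,0,0],[0,0,0],[0,0,0],[0,0,0]]}}

```text
clock: 21.6
position: [0.5081, 0.1688, 0.0981]
tool_rot: [0.68, 0.734, -0.003, -0.002]
contact_force: [1.7, 0.3, 0.0]
finger_gap: 0.0519
```

{"name": "move_arm", "arguments": {"hand": [0.2,0.2,0.2,0.2,0.2,0.2,0.2,0.2,0.2,0.2], "xyz": [[0,0,-5],[-5,0,-10],[-40,0,-10],[-40,0,-10],[-40,0,-10],[-40,0,-10],[-40,0,-10],[-40,0,-10],[-40,0,-10],[-40,0,-10]], "dr": [[0,0,0],[0,0,0],[0,0,0],[0,0,0],[0,0,0],[0,0,0],[0,0,0],[0,0,0],[0,0,0],[0,0,0]]}}

```text
clock: 22.6
position: [0.5418, -0.2353, 0.2005]
tool_rot: [0.681, 0.732, -0.0, 0.002]
contact_force: [0.5, 0.5, 0.5]
finger_gap: 0.0518
```

```bash
python3 -c "
from h import *
im,d,W=cloud('top'); save('t4',cv2.resize(im[180:330,180:450],None,fx=2.9,fy=2.9))
for u,v in((237,300),(240,248),(238,215),(238,270)):
  for z in (.0155,.03): w=comp(W,u,v,z);print(u,v,[np.round(i,1) for i in line(w)],np.round(np.percentile(w[:,2],[5,50,95]),3))
for n,(u,v) in dict(small=(327,298),dbl=(398,257)).items(): print(n,line(comp(W,u,v,.006)),line(comp(np.load('top0.npy'),u,v,.006)))
im,d,W=cloud('scene'); save('s4',cv2.resize(im[190:350,300:540],None,fx=3,fy=3))"
```

```text
237 300 [array([430.5, 163.4]), array([ 37.7, 110.2]), np.float32(94.7)] [0.016 0.02  0.043]
237 300 [array([430.5, 163.4]), array([  9.9, 110.2]), np.float32(94.4)] [0.037 0.041 0.044]
240 248 [array([576.1, 174.2]), array([ 38. , 110.2]), np.float32(94.7)] [0.016 0.022 0.043]Traceback (most recent call last):
  File "<string>", line 5, in <module>
    for z in (.0155,.03): w=comp(W,u,v,z);print(u,v,[np.round(i,1) for i in line(w)],np.round(np.percentile(w[:,2],[5,50,95]),3))
                            ~~~~^^^^^^^^^
  File "h.py", line 25, in comp
    sub=l[v-8:v+9,u-8:u+9]; k=np.bincount(sub[sub>0]).argmax(); return W[l==k]
                              ~~~~~~~~~~~~~~~~~~~~~~~~~~~~~~^^
ValueError: attempt to get argmax of an empty sequence
```

View pics/t4.png

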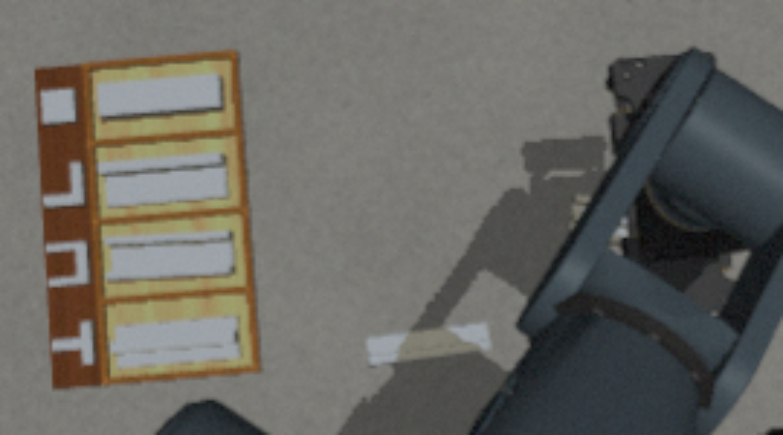

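All four pieces lie in their matching bays (crop (160,97), (165,180), (170,255) and (175,340)), and the small L hasn't moved. I'll finish with a check of heights and the other cut, then hand in.

```bash
python3 -c "
from h import *
im,d,W=cloud('top'); W0=np.load('top0.npy')
for n,u,v,z in(('sq',235,213,.0155),('chan',238,268,.0155)):
  w=comp(W,u,v,z);print(n,[np.round(i,1) for i in line(w)],np.round(np.percentile(w[:,2],[5,50,95]),3))
print('small',line(comp(W,327,298,.006)),line(comp(W0,327,298,.006)))
im,d,W=cloud('scene'); save('s4',cv2.resize(im[150:350,220:520],None,fx=2.6,fy=2.6))"
```

```text
sq [array([651.3, 177.6]), array([ 31.7, 110.9]), np.float32(94.1)] [0.025 0.035 0.039]
chan [array([507.2, 168.2]), array([ 38.2, 110.8]), np.float32(92.6)] [0.016 0.036 0.044]
small (array([428.14425659, -61.9081955 ]), (26.248855590820312, 109.88103485107422), np.float32(96.90611)) (array([427.9883728, -61.790802 ]), (27.093555450439453, 110.15898132324219), np.float32(98.062614))
```

View pics/s4.png

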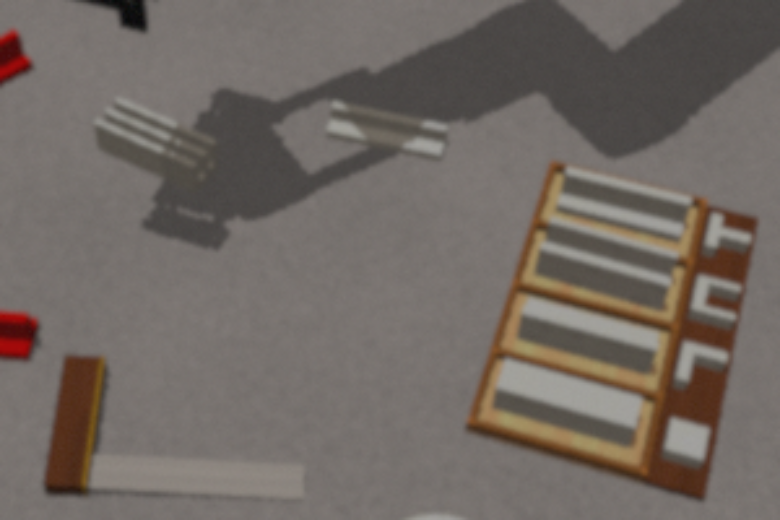

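The scene view shows all four pieces flat in their own bays, and both look-alikes where they were. I'm handing in now.

```bash
python3 -c "
from h import *
s=arm.read_state(); print(s['clock'],s['position'],s['contact_force']); print(hand_in())"
```

```text
22.75 [ 0.54050582 -0.22961424  0.19954908] [ 0.591802    0.28929021 -0.6285364 ]
the job is handed in; nothing more can be done
None
```

All four matching offcuts (tee, angle, square and channel) are in the bays marked by their own slices, flat and the same way up as before. I handed the job in at 22.75 s, with the arm clear and about 0.2 m above the bench.

**Final checks:**
- **Fit:** the pieces measured within about 6 mm of their bay centres and within 2° of the tray's direction. The tops of the tee, square and channel are at the right height for lying on the bay floor. I didn't measure the angle's rib top after the final move because that script stopped with an error, but the pictures show it lying flat.
- **Look-alikes:** the small L is within 1 mm of where it started. The E section looks unmoved in the scene picture, but I didn't remeasure it because the arm blocked the top camera. I never reached for the red look-alikes.
- **Disagreement:** the top camera read about 3–4 mm short along x compared with the arm and wrist camera. I allowed for this on the square and channel; the tee and angle sit 5–6 mm off centre, but still inside their bays.

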